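# Catch the chocolate discs from the chute in the milk pan

### The job

Clear the jam jar off the cork trivet and stand it upright on a free spot of the counter. Hold the milk pan up, level, under the dispenser's spout, pressing it against the push plate so that the gate lifts and all three chocolate discs slide into the pan; none may fall on the counter. Finally set the pan with the discs level on the middle of the trivet, let go, and leave all the other things where they are.

Things in the scene. Friction and masses are not known exactly. Their poses are not given: they have to be found in the camera images.
- dispenser: Fixed chute dispenser with a red body. Origin on the counter right below the front face of the resting push plate; z up, +x from the spout back into the machine. The red housing spans x 55 to 155 mm, y +-55, up to z 245. Legs 12 mm thick at x 12, y +-75, 232 mm tall. Base sheet 6 mm thick, x -35 to 155, y +-85. Gate guides reach forward to x -55, z 205 to 305. Under the spout it is open to -x
- chute_top (a point): Middle of the upper end of the chute floor: the clear-sided steel chute, 76 mm wide inside with walls 45 mm high, runs straight down from here to the spout at 35 deg
- spout (a point): Point on the middle of the chute's lower lip, where discs leave it: 35 mm in front (dispenser -x) of the resting push plate's face and 205 mm above the counter. Discs leave to -x and downwards, landing 20 to 60 mm further to -x in a pan held below. Lowest part of the spout: 200 mm up. Keep the pan's rim at least 50 mm below the lip, or the discs pile up to it and jam
- plate_face (a point): Centre of the front face of the black push plate below the spout (90 mm wide, z 100 to 170 mm, so its lower edge is 100 mm above the counter); it faces the dispenser's -x and moves with the plate
- plate (a joint): Travel of the push plate in m: 0 at rest, 0.025 pushed fully in, towards the dispenser's +x. A spring resists with 2.5 N at rest to 5 N fully in and returns it
- gate (a joint): Lift in m of the yellow gate that holds the discs back at the chute's lip; linked to the plate, it rises 1.8 mm for each mm of plate travel. With 0.036 or more the discs slide out freely, all three within about 2 s; it falls shut when the plate is let go
- pan: White enamel milk pan, loose, 0.24 kg. Origin: centre of its underside, z up. Round, outer radius 66 mm at the foot and 75 mm at the rim, 65 mm high, wall and floor 4 mm. One straight black handle along the pan's -x: a bar 14 mm thick (y), 28 mm tall (z 29 to 57 mm) from x -72 to x -172 mm; a good grip is across it at x -110, z 43 mm
- trivet: Fixed round cork trivet, radius 80 mm, 12 mm thick. Origin: centre of its underside, on the counter
- jar: Closed round amber jam jar with an orange cap, loose, about 0.3 kg, radius 31 mm, 85 mm high. Origin: centre of its underside. Starts standing on the trivet
- mug: Bystander: white mug, loose, radius 40 mm, 80 mm high, handle to its +y, origin under its centre
- oil: Bystander: green oil bottle, loose, radius 33 mm, 230 mm high, origin under its centre
- flour_tin: Bystander: aluminium flour tin, loose, radius 45 mm, 150 mm high, origin under its centre
- spoon: Bystander: wooden spoon, loose, 250 mm long along its x, under 30 mm high, lying on the counter in front of the dispenser. Origin under its middle
- sugar: Bystander: blue sugar carton, loose, 60 x 80 x 110 mm (x, y, z), origin under its centre
- disc0: Dark cooking-chocolate disc 0, loose, 58 mm across and 18 mm thick with a bevelled rim, smooth and slippery, 50 g. Origin: centre of its underside. Starts in the chute, lying flat, in line behind the gate
- disc1: Dark cooking-chocolate disc 1, loose, 58 mm across and 18 mm thick with a bevelled rim, smooth and slippery, 50 g. Origin: centre of its underside. Starts in the chute, lying flat, in line behind the gate
- disc2: Dark cooking-chocolate disc 2, loose, 58 mm across and 18 mm thick with a bevelled rim, smooth and slippery, 50 g. Origin: centre of its underside. Starts in the chute, lying flat, in line behind the gate

How it is judged:
By the outcome, as a careful person would: the job done as asked, in the order asked, and still so for the second after the job is handed in, with the robot touching nothing.
It also fails if it takes over 72 s, if anything falls off the work surface, if the arm or the gripper's body presses on something with over 40 N, if the wrist force passes 120 N, or if a joint passes its speed limit or range.

### The arm

A 6-joint arm with a two-finger parallel gripper is mounted at the origin on the work surface. World frame = base frame: x ahead of the robot, y to its left, z up, the work surface at z = 0. Lengths are in mm, angles in rad, forces in N, time in s.
With the tool pointing down it reaches from about 375 to 975 mm from the base axis. Payload 3.8 kg.
Tool frame: the origin (TCP) lies midway between the tips of the shut fingers; the grasp point (between the pads) lies 19 mm behind it; z points along the fingers, y is the line along which they close (so a half turn about z gives the same grasp; the last joint's range is limited). The gripper opens to 85 mm and grips with 20 to 120 N. Pads are 22 mm wide; open, the fingers measure 114 mm over their backs; the gripper's body (76 mm by 85 mm) begins 54 mm behind the grasp point. The pads swing forward as they close: fully open they stand 13 mm farther back than shut.
Start: joints at [-1.296, 0.264, 1.604, -0, 1.274, -0.037], TCP at [207.066, -642.45, 231.28] pointing down, gripper open.
Joint ranges: [-2.63, 2.63], [-0.94, 2.18], [0.31, 2.57], [-1.31, 4.45], [0, 2.66], [-2.55, 2.55]. Speed limits (rad/s): [2.57, 2.57, 3.14, 3.14, 3.14, 3.14].

### API

Orientations are given as a rotation vector (axis times angle).
In Python, from workcell import observe, capture, calibration, finish_job, boxes_of, regions_of gives the robot as it stands.
- The arm moves only by the tool arm_command, never from a script. Its argument "deltas" is a list of rows, each a list of 2 entries, a list of its own where there are three numbers: the shift along the tool's x, y, z in m, then the turn about the tool's z in degrees. In form: [[[x, y, z], turn], ...]. A call has 1 to 12 rows; each row shifts and turns the commanded pose from where the row before left it, along the tool's axes as they then stand; what a row does not reach is not made up. A row lasts 1/12 s, in which the tool goes at most 41.7 mm and 7.16 degrees, less where a joint would pass 70% of its speed; a pose out of reach is approached as far as the arm can. A call with a gripper value outside its range is refused whole. "hand" is the finger opening in m, from 0 to 0.0854, set as the call begins (left out, the last holds). The fingers move at their own pace and stop on an object; "grip_force" is the grip in N (left out, the last holds). Time passes only in rows, so rows that do not move let the fingers close. It gives the time, the measured TCP pose, the force, the opening and the grip force at its end, in the units of the state.
- observe(): the state, without advancing time (a new reading comes with each control period).
- capture(name): name is "scene" or "top" or "wrist"; returns (picture, depth): 420x560x3 uint8, blue, green, red; 420x560 float32, mm along the optical axis (not along the pixel's ray), 0 where there is no reading.
- calibration(name): a dict with "mtx" (3x3 intrinsics, pixels), "rvec" (rotation vector, rad) and "tvec" (3), from world to camera coordinates, as OpenCV has them; the wrist camera has in their place "T_tool_cam" (4x4, takes a point from camera to tool coordinates, whose origin is the TCP and whose axes are the flange's). Camera axes: x right, y down, z forward; pixel columns grow to the right and rows downward; lengths in mm; the calibration is good to about 2 mm. A picture is of the moment at which its call begins: read the wrist's pose just before it. calibration takes no time and is no camera call.
- finish_job(): hands the job in; it is judged then, once.
Trained networks look in the newest picture that a camera, given by its name, has taken for a name from the list of things; names that differ only in an ending like _2 or _b are one class to them, and where a whole thing is asked for, a point or a joint stands for the part that bears it (a point fixed in the world has none). Each returns a list of dicts, best first, with "p" (0 to 1); they miss things now and then, are a little off and sometimes report something else, mostly with a low value. They report only what shows in the picture. A call takes as long as a camera call.
- boxes_of(camera, query): "bbox" ([centre column, centre row, width, height] in pixels, round what is visible of it).
- regions_of(camera, query): "region" (420x560 bool, what is visible of it) and "bbox" ([centre column, centre row, width, height] in pixels, round what is visible of it).
The state is a dict: "time": time; "joints": joint angles; "qvel": joint speeds; "joint_efforts": joint torques, N m; "tool_pos": TCP position; "eef_rot": TCP orientation; "contact_force": force on the tool from outside, world axes, zero at the start; "torque": the same for the moment, N m; "opening": opening from 0.0 (shut) to 1.0 (fully open); "grip_force": force on a finger pad.
Only numpy, scipy, OpenCV 4.12 (cv2) and the standard library are available. Lean on these libraries where they do the work, as an engineer would, in place of code of your own. Each camera call takes 0.05 s, during which the arm holds its last target. There are 200 camera calls.

## Working session

There is one attempt and no reset: what is moved stays moved. The work goes in short steps, Python scripts to look and compute and a tool call to move; the robot and the scene stay as the last step left them, time stands still between calls to the robot, and variables do not carry over. Pictures are saved under pics/ and viewed, at most 10 in all, crops included, and the job is handed in when it is done.

Besides the shell and the picture viewer there is one more tool, called by a JSON object that holds its "op" and its "data". arm_command: Moves the arm, as the interface text tells. Its arguments: {"type":"object","properties":{"deltas":{"type":"array"},"hand":{"type":"number"},"grip_force":{"type":"number"}},"required":["deltas"]}

```bash
mkdir -p pics; cat > h.py <<'E'
import numpy as np, cv2
from workcell import *
def cam(n):
    c=calibration(n); K=np.array(c["mtx"],float)
    if "rvec" in c:
        R=cv2.Rodrigues(np.array(c["rvec"],float))[0]; t=np.array(c["tvec"],float).ravel()
        T=np.eye(4); T[:3,:3]=R.T; T[:3,3]=-R.T@t
    else:
        s=observe(); W=np.eye(4); W[:3,:3]=cv2.Rodrigues(np.array(s["eef_rot"],float))[0]; W[:3,3]=s["tool_pos"]
        T=W@np.array(c["T_tool_cam"])
    return K,T
def cloud(n,d,m=None,KT=None):
    K,T=KT or cam(n)
    m=(d>0) if m is None else (m&(d>0))
    v,u=np.nonzero(m); z=d[v,u]
    P=np.stack([(u-K[0,2])/K[0,0]*z,(v-K[1,2])/K[1,1]*z,z],1)
    return P@T[:3,:3].T+T[:3,3]
E
python3 - <<'E'
from h import *
np.set_printoptions(precision=1,suppress=True)
for n in("scene","top"):
    p,d=capture(n); cv2.imwrite(f"pics/{n}0.png",p); np.save(f"{n}0.npy",d)
    print(n,cam(n)[1][:3,3])
    for q in "dispenser pan trivet jar mug oil flour_tin spoon sugar disc0 plate gate".split():
        r=regions_of(n,q)
        for x in r[:1]:
            P=cloud(n,d,x["region"])
            if len(P): print(q,round(x["p"],2),np.array(x["bbox"]),len(P),"lo",np.percentile(P,2,0),"hi",np.percentile(P,98,0),"med",np.median(P,0))
E
```

```text
scene [ 680.6 -762.8 1016.8]
dispenser 0.63 [316.6 210.1  94.7 148.1] 10091 lo [579.5  -1.5  -1.1] hi [785.8 229.1 346. ] med [694.6  40.1 212.5]
pan 0.63 [229.1 191.1  80.1  49.5] 2336 lo [350.6 153.8  -2.3] hi [537.8 327.1  64.1] med [460.6 268.3  31.1]
trivet 0.72 [224.9 360.6  74.7  65. ] 2953 lo [ 432.3 -333.     0.2] hi [ 578.5 -194.6   14.6] med [ 496.1 -278.5   10.4]
jar 0.92 [232.8 344.9  31.5  42. ] 1016 lo [ 497.8 -276.5   17.7] hi [ 551.9 -223.9   98.5] med [ 526.4 -261.7   85.3]
mug 0.67 [227.6 190.1  75.9  48.8] 2340 lo [348.3 154.9  -2.3] hi [536.7 326.7  64. ] med [460.6 268.8  31.2]
oil 0.61 [302.6 208.3  14.5  23.6] 198 lo [632.9  65.6  -2.5] hi [673.  214.4 170.6] med [642.2  88.4 124. ]
flour_tin 0.72 [335.2 350.9  47.8  73. ] 2661 lo [ 703.5 -298.3   11.5] hi [ 785.7 -221.   151.4] med [ 743.1 -280.3  138.3]
spoon 0.79 [208.9 255.1  95.7  15.1] 617 lo [289.9  -2.1  -2.5] hi [530.8  40.2  19.6] med [420.2  25.5  11.2]
sugar 0.55 [308.9 150.8  23.8  10.3] 219 lo [611.3 124.8   0.9] hi [676.5 519.  303.8] med [638.8 376.5 108. ]
plate 0.58 [304.2 210.2  17.1  23.9] 
[... 891 characters left out ...]
253. 149.]
flour_tin 0.57 [382.4 167.1  43.9  45.1] 1460 lo [ 699.4 -288.2    8.4] hi [ 780.  -206.3  155.6] med [ 729.2 -241.7  147.3]
spoon 0.84 [277.7 297.1  21.   93.5] 588 lo [286.8  -0.4   0.5] hi [523.4  46.7  23.9] med [333.6  30.7  14.4]
sugar 0.57 [145.7 205.3  40.   36.3] 1122 lo [606.4 320.4   0.6] hi [671.2 406.9 116.1] med [635.  355.1 108.7]
disc0 0.95 [245.9 181.8  28.4  25.8] 475 lo [637.4  65.8 250.1] hi [680.  116.2 281.1] med [657.8  90.5 269.9]
plate 0.54 [379.2 259.2  58.3  54. ] 2187 lo [ 430.8 -325.     6.7] hi [ 575.2 -180.1   19.3] med [ 488.9 -252.    12.9]
gate 0.57 [238.7 213.9  34.9  16.7] 245 lo [577.9  68.2 206.8] hi [596.7 140.  274.3] med [586.1 103.3 259.8]
```

```bash
python3 - <<'E'
import cv2
for n,(a,b,c,d) in dict(scene=(90,420,120,440),top=(120,350,100,460)).items():
    p=cv2.imread(f"pics/{n}0.png")[a:b,c:d]; s=min(800/p.shape[1],600/p.shape[0])
    print(n,s); cv2.imwrite(f"pics/{n}0c.png",cv2.resize(p,None,fx=s,fy=s,interpolation=cv2.INTER_CUBIC)[:600,:800])
E
```

```text
scene 1.8181818181818181
top 2.2222222222222223
```

View pics/scene0c.png

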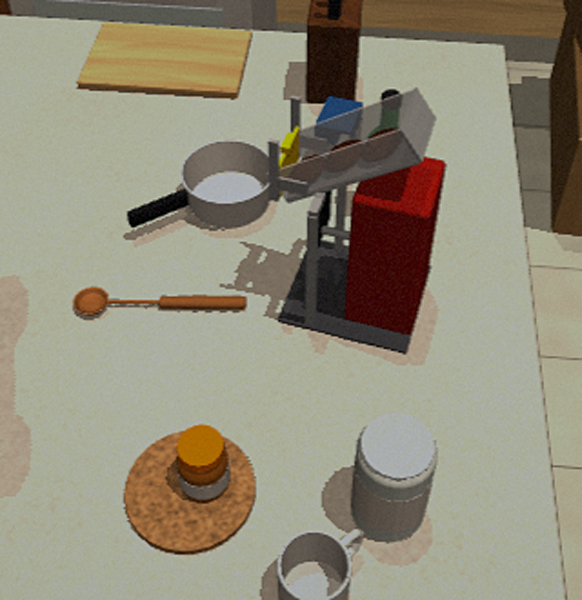

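View pics/top0c.png

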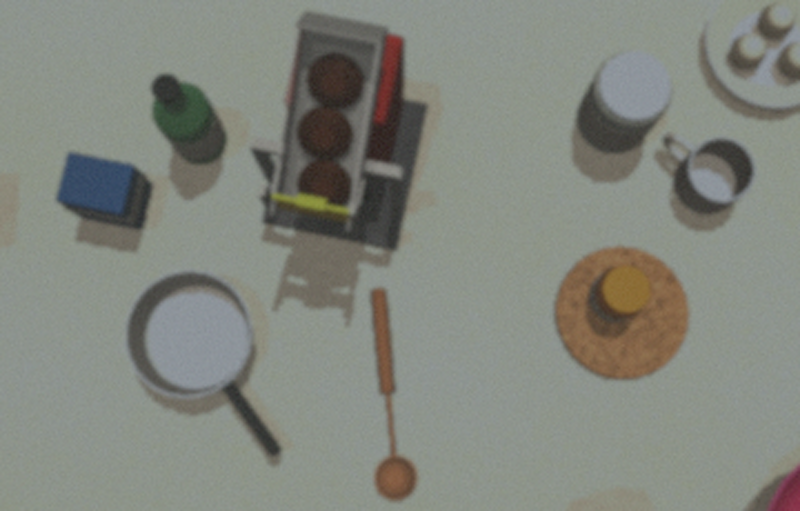

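```bash
cat >> h.py <<'E'
from scipy.optimize import least_squares
def circ(P,r=None):
    P=P[:,:2]; f=lambda p: np.hypot(P[:,0]-p[0],P[:,1]-p[1])-(p[2] if r is None else r)
    x0=list((P.min(0)+P.max(0))/2)+([50] if r is None else [])
    return least_squares(f,x0,loss="soft_l1",f_scale=2).x
def contour_on(n,m,z):
    c=max(cv2.findContours(m.astype(np.uint8),0,1)[0],key=len)[:,0].astype(float); K,T=cam(n)
    r=np.c_[(c[:,0]-K[0,2])/K[0,0],(c[:,1]-K[1,2])/K[1,1],np.ones(len(c))]@T[:3,:3].T
    return T[:3,3]+r*((z-T[2,3])/r[:,2])[:,None]
E
python3 - <<'E'
from h import *
np.set_printoptions(precision=1,suppress=True)
s=observe(); print(s["time"],cv2.Rodrigues(np.array(s["eef_rot"]))[0],s["contact_force"])
for n in("top","scene"):
    p,d=capture(n); A=cloud(n,d)
    def box(x0,x1,y0,y1,z0,z1): 
        return A[(A[:,0]>x0)&(A[:,0]<x1)&(A[:,1]>y0)&(A[:,1]<y1)&(A[:,2]>z0)&(A[:,2]<z1)]
    B=box(350,560,-150,-20,-20,20); print(n,"counter z",np.median(B[:,2]),B[:,2].std())
    t=regions_of(n,"trivet")[0]; j=regions_of(n,"jar")[0]
    print("trivet",circ(contour_on(n,t["region"]|j["region"],12)) if n=="top" else circ(contour_on(n,t["region"],12),80))
    J=cloud(n,d,j["region"]); J=J[J[:,2]>J[:,2].max()-12]; print("jar top",J.min(0),J.max(0),circ(np.array(J[:, :])[np.hypot(*(J[:,:2]-np.median(J[:,:2],0)).T)>24]), np.median(J,0))
    r=regions_of(n,"pan")[0]; R=r["region"]; P=cloud(n,d,R)
    rim=box(380,590,150,370,58,75); print("rim",len(rim),circ(rim,73),circ(rim))
    c=circ(rim,73); q=np.hypot(*(P[:,:2]-c).T); H=P[(q>85)&(P[:,2]>30)]; v=H[:,:2].mean(0)-c
    print("handle",len(H),H.mean(0),"pan yaw",np.degrees(np.arctan2(-v[1],-v[0])),"tip dist",q[P[:,2]>30].max(),"ztop",np.percentile(H[:,2],90))
    hsv=cv2.cvtColor(p,cv2.COLOR_BGR2HSV)
    Y=cloud(n,d,(hsv[...,0]>22)&(hsv[...,0]<35)&(hsv[...,1]>150)); Y=Y[(Y[:,0]>540)&(Y[:,0]<640)&(Y[:,2]>190)]
    l=cv2.fitLine(Y[:,:2].astype(np.float32),cv2.DIST_HUBER,0,.01,.01).ravel(); print("gate",len(Y),Y.mean(0),Y.min(0),Y.max(0),"deg",np.degrees(np.arctan2(l[1],l[0])))
    red=((hsv[...,0]<8)|(hsv[...,0]>172))&(hsv[...,1]>150); Rd=cloud(n,d,red); Rd=Rd[(Rd[:,0]>600)&(abs(Rd[:,1]-60)<150)]
    S=Rd[(Rd[:,2]<225)&(Rd[:,2]>20)]
    if len(S)>50: l=cv2.fitLine(S[:,:2].astype(np.float32),cv2.DIST_HUBER,0,.01,.01).ravel(); print("red side deg",len(S),np.degrees(np.arctan2(l[1],l[0])),S.min(0),S.max(0),S.mean(0))
    D=regions_of(n,"disc0")
    for x in D[:3]:
        Q=cloud(n,d,x["region"]); print("disc",x["p"],len(Q),np.median(Q,0)) 
E
```

```text
1.3 [[ 1.   0.3 -0. ]
 [ 0.3 -1.  -0. ]
 [-0.   0.  -1. ]] [-0.2 -0.8 -0.5]
top counter z 0.971978884825262 3.0227274177076993
trivet [ 503.3 -252.2   79.2]
jar top [ 493.3 -267.7   94.3] [ 547.1 -216.5  106.3] [ 520.4 -242.4   25.6] [ 520.8 -242.4   98. ]
rim 401 [472.8 258.4] [472.9 258.5  72.4]
handle 201 [372.5 181.8  56.3] pan yaw 37.37376346646024 tip dist 169.7714521975928 ztop 60.99885616228198Traceback (most recent call last):
  File "<stdin>", line 18, in <module>
cv2.error: OpenCV(4.12.0) /io/opencv/modules/imgproc/src/linefit.cpp:50: error: (-215:Assertion failed) count > 0 in function 'fitLine2D_wods'
```

```bash
python3 - <<'E'
from h import *
np.set_printoptions(precision=1,suppress=True)
def line(X): 
    l=cv2.fitLine(X[:,:2].astype(np.float32),cv2.DIST_HUBER,0,.01,.01).ravel(); return np.degrees(np.arctan2(l[1],l[0])),l[2:]
for n in("top","scene"):
    p=cv2.imread(f"pics/{n}0.png"); d=np.load(f"{n}0.npy"); A=cloud(n,d)
    H=cv2.cvtColor(cv2.GaussianBlur(p,(3,3),0),cv2.COLOR_BGR2HSV); h,s,v=[H[...,i].astype(int) for i in range(3)]
    W=np.full(d.shape+(3,),np.nan); W[d>0]=A; x,y,z=W[...,0],W[...,1],W[...,2]
    near=(x>540)&(x<830)&(abs(y-70)<150)
    Y=W[near&(h>20)&(h<40)&(s>90)&(z>180)&(x<640)]
    if len(Y)>10: print(n,"gate",len(Y),np.median(Y,0),np.percentile(Y,3,0),np.percentile(Y,97,0),line(Y))
    Rd=W[near&((h<8)|(h>172))&(s>130)&(z>20)&(x>600)]
    T=Rd[Rd[:,2]>235]; S=Rd[Rd[:,2]<225]
    for k,X in(("redtop",T),("redside",S)):
        if len(X)>20: print(n,k,len(X),np.percentile(X,2,0),np.percentile(X,98,0),line(X))
    if n=="scene": # side face: y as function of x
        X=S[S[:,2]<200]; print(np.polyfit(X[:,0],X[:,1],1), X[:,0].min(),X[:,0].max())
    sh=W[near&(v<70)&(z<15)&(z>-2)]
    if len(sh)>50:
        r=cv2.minAreaRect(sh[:,:2].astype(np.float32)); print(n,"sheet",len(sh),r,np.percentile(sh,[1,99],axis=0))
    # discs
    dk=(near&(z>200)&(s>90)&(v<110)&((h<15)|(h>170))&(x<780)).astype(np.uint8)
    N,L,st,c=cv2.connectedComponentsWithStats(dk)
    for i in range(1,N):
        if st[i,4]>60: print(n,"disc",st[i,4],np.median(W[L==i],0))
E
```

```text
top gate 224 [587.6 101.  261.1] [578.5  70.7 219.4] [603.4 136.1 274.1] (np.float32(78.07705), array([585.3, 101.5], dtype=float32))
top redtop 191 [679.5  14.  240.8] [765.7  35.4 249.5] (np.float32(-9.957978), array([723.2,  25.5], dtype=float32))
top sheet 858 ((686.2116088867188, 80.95927429199219), (159.9622802734375, 180.4244384765625), 79.1139907836914) [[590.3 -10.7   0.2]
 [758.7 168.   13.2]]
top disc 199 [712.7  27.9 244.5]
top disc 67 [655.1  90.6 270.5]
scene gate 199 [590.6 103.7 257. ] [580.8  58.6 214.8] [598.5 142.6 269.3] (np.float32(78.45926), array([591.2, 104.1], dtype=float32))
scene redtop 1106 [681.7  10.5 236.5] [785.7 105.4 246.5] (np.float32(38.66087), array([739.6,  53.9], dtype=float32))
scene redside 2412 [678.4   6.6  25.4] [782.   51.6 221.9] (np.float32(-11.256791), array([725. ,  16.5], dtype=float32))
[-0.1 73.4] 675.968265567608 790.0797028911421
scene sheet 1603 ((688.9661865234375, 75.765869140625), (168.0315399169922, 187.7624969482422), 77.32479095458984) [[590.  -18.3  -0.7]
 [764.2 164.1  13.8]]
scene disc 975 [722.7  23.2 235.1]
```

```bash
cat >> h.py <<'E'
def go(x,y,z,yaw=None):
    "prints the tool-frame shift (mm) and turn (deg) to a TCP target; yaw = world angle of tool x; shift is before the turn"
    s=observe(); R=cv2.Rodrigues(np.array(s["eef_rot"],float))[0]; p=np.array(s["tool_pos"])
    a=np.degrees(np.arctan2(R[1,0],R[0,0])); D=R.T@(np.array([x,y,z])-p)
    print("t %.2f pos"%s["time"],p.round(1),"yaw %.2f"%a,"shift",D.round(1),"turn",None if yaw is None else round(-(yaw-a),2),"F",np.round(s["contact_force"],1),"j",np.round(s["joints"],2),"open",s["opening"])
E
python3 -c "
from h import *
go(520.5,-242,150); go(520.5,-242,40)"
```

```text
t 1.50 pos [ 207.1 -642.5  231.3] yaw 17.87 shift [ 421.2 -285.    81.3] turn None F [ 0.2 -0.2  0.3] j [-1.3   0.26  1.6  -0.    1.27 -0.04] open 1.0026765060135236
t 1.50 pos [ 207.1 -642.5  231.3] yaw 17.87 shift [ 421.2 -285.   191.3] turn None F [ 0.2 -0.2  0.3] j [-1.3   0.26  1.6  -0.    1.27 -0.04] open 1.0026765060135236
```

{"op": "arm_command", "data": {"deltas": [[[0.012,-0.008,0],0],[[0.024,-0.016,0.004],0],[[0.03,-0.02,0.004],0],[[0.03,-0.02,0.004],0],[[0.03,-0.02,0.004],0],[[0.03,-0.02,0.004],0],[[0.03,-0.02,0.004],0],[[0.03,-0.02,0.004],0],[[0.03,-0.02,0.004],0],[[0.03,-0.02,0.004],0],[[0.03,-0.02,0.004],0],[[0.03,-0.02,0.004],0]], "hand": 0.0854}}

```text
time: 2.5
tool_pos: [459.0, -323.6, 187.4]
eef_rot: [-3.103, -0.488, -0.001]
contact_force: [0.6, -0.2, -0.0]
opening: 0.998
grip_force: 0.0
```

{"op": "arm_command", "data": {"deltas": [[[0.03,-0.02,0.01],0],[[0.03,-0.02,0.01],0],[[0.017,-0.014,0.01],0],[[0.008,-0.007,0.005],0],[[0,0,0],0],[[0,0,0],0]]}}

```text
time: 3.0
tool_pos: [519.9, -241.6, 152.1]
eef_rot: [-3.103, -0.49, 0.002]
contact_force: [-0.4, 0.1, -0.5]
opening: 1.003
grip_force: 0.0
```

```bash
python3 - <<'E'
from h import *
go(520.5,-242,40)
p,d=capture("wrist"); cv2.imwrite("pics/w1.png",p)
np.set_printoptions(precision=1,suppress=True)
J=regions_of("wrist","jar")[0]; P=cloud("wrist",d,J["region"]); print(J["p"],J["bbox"],P.min(0),P.max(0))
T=P[P[:,2]>np.percentile(P[:,2],60)]; print(circ(T[np.hypot(*(T[:,:2]-np.median(T[:,:2],0)).T)>24]),np.median(T,0))
t=regions_of("wrist","trivet")
if t: print(circ(contour_on("wrist",t[0]["region"]|J["region"],12),80))
E
```

```text
t 3.00 pos [ 519.9 -241.6  152.1] yaw 17.95 shift [  0.6   0.6 112.1] turn None F [-0.4  0.1 -0.5] j [-0.48  0.14  1.91 -0.    1.1   0.78] open 1.0028518860896094Traceback (most recent call last):
  File "<stdin>", line 5, in <module>
IndexError: list index out of range
```

View pics/w1.png

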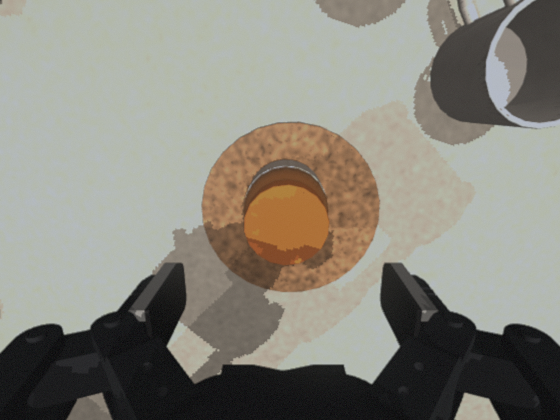

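The wrist picture shows the orange cap at (286, 222), centred between the fingertips (columns 184 and 383), with the trivet circle around (291, 206). The way down is clear.

{"op": "arm_command", "data": {"deltas": [[[0,0,0.01],0],[[0,0,0.02],0],[[0,0,0.02],0],[[0,0,0.02],0],[[0,0,0.02],0],[[0,0,0.014],0],[[0,0,0.008],0],[[0,0,0],0]]}}

```text
time: 3.77
tool_pos: [518.1, -242.2, 37.9]
eef_rot: [-3.102, -0.485, 0.005]
contact_force: [0.0, -0.3, -0.4]
opening: 1.0
grip_force: 0.0
```

{"op": "arm_command", "data": {"deltas": [[[0,0,0],0],[[0,0,0],0],[[0,0,0],0],[[0,0,0],0],[[0,0,0],0],[[0,0,0],0],[[0,0,0],0],[[0,0,0],0]], "hand": 0.045, "grip_force": 40}}

```text
time: 4.43
tool_pos: [521.6, -243.0, 41.9]
eef_rot: [3.101, 0.488, 0.004]
contact_force: [-1.0, -2.4, 6.1]
opening: 0.709
grip_force: 44.6
```

```bash
python3 -c "
from h import *
go(570,-95,111); go(570,-95,31)"
```

```text
t 4.43 pos [ 521.6 -243.    41.9] yaw 17.87 shift [  91.6 -125.8  -69.2] turn None F [-1.  -2.4  6.1] j [-0.48  0.26  1.98 -0.    0.89  0.78] open 0.7091290791495205
t 4.43 pos [ 521.6 -243.    41.9] yaw 17.87 shift [  91.4 -126.    10.8] turn None F [-1.  -2.4  6.1] j [-0.48  0.26  1.98 -0.    0.89  0.78] open 0.7091290791495205
```

{"op": "arm_command", "data": {"deltas": [[[0,0,-0.008],0],[[0,0,-0.016],0],[[0,0,-0.016],0],[[0.01,-0.013,-0.016],0],[[0.015,-0.021,0],0],[[0.02,-0.0275,0],0],[[0.02,-0.0275,0],0],[[0.016,-0.022,0],0],[[0.01,-0.015,0.01],0],[[0,0,0.015],0],[[0,0,0.015],0],[[0,0,0.01],0]]}}

```text
time: 5.43
tool_pos: [566.5, -92.8, 44.3]
eef_rot: [-3.102, -0.49, 0.005]
contact_force: [-0.5, 0.8, -3.6]
opening: 0.702
grip_force: 44.5
```

```bash
python3 -c "
from h import *
go(570,-95,30)"
```

```text
t 5.43 pos [566.5 -92.8  44.3] yaw 17.94 shift [ 2.7  3.2 14.3] turn None F [-0.5  0.8 -3.6] j [-0.21  0.26  1.98  0.    0.9   1.05] open 0.7022440766475547
```

{"op": "arm_command", "data": {"deltas": [[[0,0,0.004],0],[[0,0,0.003],0],[[0,0,0.002],0],[[0,0,0],0],[[0,0,0],0]]}}

```text
time: 5.85
tool_pos: [568.8, -94.6, 37.9]
eef_rot: [3.103, 0.487, 0.002]
contact_force: [0.6, 0.1, -3.8]
opening: 0.701
grip_force: 44.5
```

{"op": "arm_command", "data": {"deltas": [[[0,0,0.004],0],[[0,0,0.002],0],[[0,0,0.001],0],[[0,0,0],0],[[0,0,0],0]]}}

```text
time: 6.27
tool_pos: [568.2, -94.2, 30.2]
eef_rot: [-3.103, -0.488, 0.0]
contact_force: [-0.0, -0.2, -2.8]
opening: 0.707
grip_force: 44.5
```

{"op": "arm_command", "data": {"deltas": [[[0,0,0.001],0],[[0,0,0.001],0],[[0,0,0],0],[[0,0,0],0]]}}

```text
time: 6.6
tool_pos: [568.5, -94.2, 30.0]
eef_rot: [3.103, 0.488, -0.0]
contact_force: [-5.6, 0.3, 7.6]
opening: 0.706
grip_force: 45.6
```

{"op": "arm_command", "data": {"deltas": [[[0,0,0],0],[[0,0,0],0],[[0,0,0],0],[[0,0,0],0],[[0,0,-0.006],0],[[0,0,-0.02],0],[[0,0,-0.03],0],[[0,0,-0.03],0],[[0,0,-0.03],0],[[0,0,-0.03],0],[[0,0,-0.014],0],[[0,0,0],0]], "hand": 0.0854}}

```text
time: 7.6
tool_pos: [571.5, -94.9, 194.0]
eef_rot: [3.1, 0.487, 0.014]
contact_force: [0.0, -0.5, 0.0]
opening: 1.001
grip_force: 0.0
```

```bash
python3 -c "
from h import *
c,s=np.cos(np.radians(37.4)),np.sin(np.radians(37.4))
print(473-110*c,258.4-110*s)
go(473-110*c,258.4-110*s,120,37.4)"
```

```text
385.614391741104 191.58865763043843
t 7.60 pos [571.5 -94.9 194. ] yaw 17.87 shift [ -89.7 -330.    71.7] turn -19.53 F [ 0.  -0.5  0. ] j [-0.21  0.1   1.86  0.    1.17  1.05] open 1.0014588645932805
```

{"op": "arm_command", "data": {"deltas": [[[-0.004,-0.015,0],0],[[-0.008,-0.03,0],0],[[-0.009,-0.033,0.004],0],[[-0.009,-0.033,0.008],0],[[-0.009,-0.033,0.008],0],[[-0.009,-0.033,0.008],0],[[-0.009,-0.033,0.008],0],[[-0.009,-0.033,0.008],0],[[-0.009,-0.033,0.008],0],[[-0.009,-0.033,0.008],0],[[-0.007,-0.025,0.008],0],[[0,0,0.004],-4]]}}

```text
time: 8.6
tool_pos: [373.5, 197.8, 112.9]
eef_rot: [-3.083, -0.602, 0.011]
contact_force: [0.3, -0.6, 0.3]
opening: 0.998
grip_force: 0.0
```

{"op": "arm_command", "data": {"deltas": [[[0,0,0],-5.5],[[0,0,0],-5],[[0,0,0],-5],[[0,0,0],0],[[0,0,0],0]], "hand": 0.05}}

```text
time: 9.02
tool_pos: [377.4, 195.4, 114.7]
eef_rot: [2.977, 1.003, -0.005]
contact_force: [0.1, 0.4, 0.8]
opening: 0.587
grip_force: 0.0
```

```bash
python3 - <<'E'
from h import *
np.set_printoptions(precision=1,suppress=True)
go(385.6,191.6,24,37.4)
p,d=capture("wrist"); cv2.imwrite("pics/w2.png",p)
A=cloud("wrist",d); g=p.max(2)[d>0]
A=A[(g<75)&(A[:,2]>40)&(A[:,2]<72)&(A[:,0]<440)&(A[:,1]<260)]; print(len(A))
if len(A)>50:
    l=cv2.fitLine(A[:,:2].astype(np.float32),cv2.DIST_HUBER,0,.01,.01).ravel(); print(np.degrees(np.arctan2(l[1],l[0])),l[2:],A.min(0),A.max(0),np.median(A,0))
E
```

```text
t 9.02 pos [377.4 195.4 114.7] yaw 37.25 shift [ 4.5  8.1 90.7] turn -0.15 F [0.1 0.4 0.8] j [ 0.4 -0.1  2.2  0.   1.   1.3] open 0.5867970445407291
2666
37.25182 [378.2 186.8] [336.  153.3  52.1] [416.6 218.   58.3] [379.3 187.7  56. ]
```

View pics/w2.png

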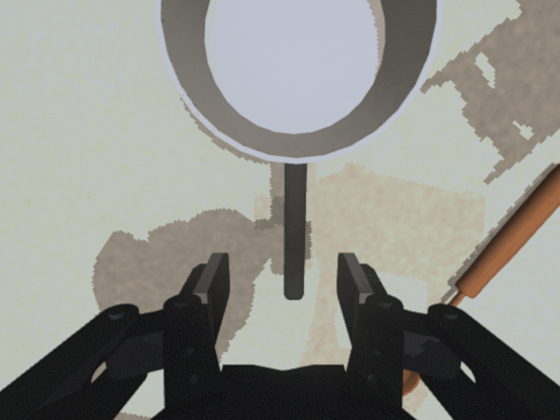

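The handle runs straight up the picture from (294, 300) to (296, 165), slightly right of the mid between the fingers (columns 228 and 338). It needs 7 mm sideways and then the descent.

{"op": "arm_command", "data": {"deltas": [[[0.003,0.004,0.008],0],[[0.003,0.0035,0.016],0],[[0,0,0.02],0],[[0,0,0.02],0],[[0,0,0.014],0],[[0,0,0.008],0],[[0,0,0.004],0],[[0,0,0],0],[[0,0,0],0]]}}

```text
time: 9.82
tool_pos: [389.0, 193.6, 26.5]
eef_rot: [-2.976, -1.006, -0.001]
contact_force: [-0.1, 0.2, -0.4]
opening: 0.586
grip_force: 0.0
```

{"op": "arm_command", "data": {"deltas": [[[0,0,0],0],[[0,0,0],0],[[0,0,0],0],[[0,0,0],0],[[0,0,0],0],[[0,0,0],0],[[0,0,0],0],[[0,0,0],0]], "hand": 0.0, "grip_force": 110}}

```text
time: 10.48
tool_pos: [389.3, 193.8, 27.3]
eef_rot: [-2.976, -1.006, -0.002]
contact_force: [-2.0, -0.3, 5.8]
opening: 0.15
grip_force: 107.2
```

{"op": "arm_command", "data": {"deltas": [[[0,0,-0.004],0],[[0,0,-0.008],0],[[0,0,-0.012],0],[[0,0,-0.012],0],[[0,0,-0.012],0],[[0,0,-0.012],0],[[0,0,-0.012],0],[[0,0,-0.008],0],[[0,0,-0.004],0],[[0,0,0],0],[[0,0,0],0]]}}

```text
time: 11.4
tool_pos: [388.3, 193.3, 110.1]
eef_rot: [2.976, 1.006, -0.001]
contact_force: [0.3, 0.3, -2.4]
opening: 0.147
grip_force: 107.2
```

```bash
python3 - <<'E'
from h import *
np.set_printoptions(precision=1,suppress=True)
go(419,135,111,-11.3); s=observe(); print(s["torque"])
p,d=capture("top"); cv2.imwrite("pics/t2.png",p); A=cloud("top",d)
R=regions_of("top","pan")[0]["region"]; P=cloud("top",d,R)
q=P[P[:,2]>130]; print(len(q),np.percentile(q,[2,98],axis=0))
c=circ(q[np.hypot(*(q[:,:2]-[473,260]).T)<90],73); print("rim",c)
r=q[abs(np.hypot(*(q[:,:2]-c).T)-73)<8]
X=np.c_[r[:,:2]-c,np.ones(len(r))]; print("rim plane",np.linalg.lstsq(X,r[:,2],rcond=None)[0]*[1000,1000,1])
E
```

```text
t 11.40 pos [388.3 193.3 110.1] yaw 37.36 shift [-11.   65.   -0.9] turn 48.66 F [ 0.3  0.3 -2.4] j [ 0.4 -0.1  2.2 -0.   1.   1.3] open 0.14724091254910396
[-0.1  0.2  0. ]
321 [[435.4 191.8 130.5]
 [545.3 331.8 151.5]]
rim [470.4 257. ]
rim plane [-13.1 -22.9 143.3]
```

{"op": "arm_command", "data": {"deltas": [[[-0.001,0.005,0],0],[[-0.002,0.01,0],0],[[-0.002,0.014,0],0],[[-0.002,0.014,0],0],[[-0.002,0.012,0],0],[[-0.002,0.007,0],0],[[0,0.003,0],2],[[0,0,0],4],[[0,0,0],5.5],[[0,0,0],6],[[0,0,0],6],[[0,0,0],6]]}}

```text
time: 12.5
tool_pos: [419.1, 134.6, 109.9]
eef_rot: [3.135, 0.206, -0.001]
contact_force: [0.5, -0.0, -2.3]
opening: 0.144
grip_force: 107.4
```

{"op": "arm_command", "data": {"deltas": [[[0,0,0],6],[[0,0,0],6],[[0,0,0],4],[[0,0,0],2],[[0,0,0],1.2],[[0,0,0],0],[[0,0,0],0],[[0,0,0],0]]}}

```text
time: 13.17
tool_pos: [419.2, 135.0, 110.2]
eef_rot: [3.126, -0.309, -0.0]
contact_force: [0.0, 0.2, -2.9]
opening: 0.15
grip_force: 107.4
```

```bash
python3 - <<'E'
from h import *
np.set_printoptions(precision=1,suppress=True)
go(451.6,128.8,111,-11.3)
for n in("scene","top"):
    p,d=capture(n); cv2.imwrite(f"pics/{n}3.png",p); A=cloud(n,d)
    q=A[(A[:,0]>420)&(A[:,0]<620)&(A[:,1]>20)&(A[:,1]<215)&(A[:,2]>138)&(A[:,2]<160)]
    c=circ(q,74) if len(q)>20 else None; print(n,"rim",len(q),c,np.median(q,0))
    r=q[abs(np.hypot(*(q[:,:2]-c).T)-73)<8]
    X=np.c_[r[:,:2]-c,np.ones(len(r))]; print("plane",np.linalg.lstsq(X,r[:,2],rcond=None)[0]*[1000,1000,1])
    H=cv2.cvtColor(cv2.GaussianBlur(p,(3,3),0),cv2.COLOR_BGR2HSV)
E
python3 -c "
import cv2
p=cv2.imread('pics/scene3.png')[120:280,180:380]; cv2.imwrite('pics/scene3c.png',cv2.resize(p,None,fx=3.7,fy=3.7,interpolation=2))"
```

```text
t 13.17 pos [419.2 135.  110.2] yaw -11.31 shift [33.  -0.3 -0.8] turn -0.01 F [ 0.   0.2 -2.9] j [ 0.2 -0.1  2.2  0.   1.   2. ] open 0.15016857774647244
scene rim 402 [524.7 111.5] [495.9 113.1 143.7]
plane [ -3.   -2.1 143. ]
top rim 315 [521.2 114.6] [555.2 117.5 146.5]
plane [-10.8  -6.2 146.6]
```

View pics/scene3c.png

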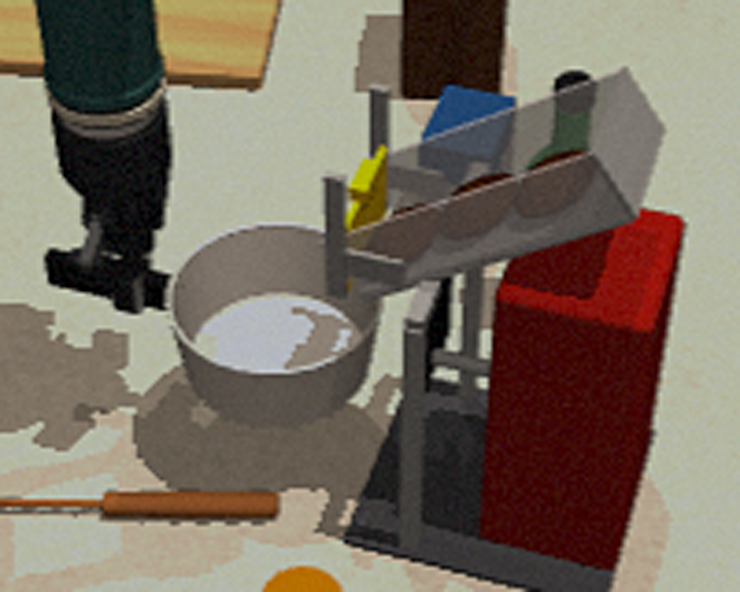

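The pan hangs level in front of the machine (rim spanning columns 170–380), its right edge just short of the black plate at (435, 320), and the discs are still behind the yellow gate. Advancing to find contact.

{"op": "arm_command", "data": {"deltas": [[[0.004,0,0],0],[[0.008,0,0],0],[[0.008,0,0],0],[[0.006,0,0],0],[[0.004,0,0],0],[[0,0,0],0],[[0,0,0],0]]}}

```text
time: 13.85
tool_pos: [448.9, 129.1, 110.2]
eef_rot: [3.126, -0.311, -0.001]
contact_force: [-0.5, 0.1, -2.0]
opening: 0.146
grip_force: 107.4
```

{"op": "arm_command", "data": {"deltas": [[[0.002,0,0],0],[[0.002,0,0],0],[[0.002,0,0],0],[[0.002,0,0],0],[[0,0,0],0],[[0,0,0],0]]}}

```text
time: 14.35
tool_pos: [456.0, 127.7, 110.1]
eef_rot: [3.126, -0.31, -0.002]
contact_force: [-1.5, -0.2, -1.7]
opening: 0.143
grip_force: 107.3
```

{"op": "arm_command", "data": {"deltas": [[[0.003,0,0],0],[[0.003,0,0],0],[[0.004,0,0],0],[[0.004,0,0],0],[[0.004,0,0],0],[[0.003,0,0],0],[[0,0,0],0],[[0,0,0],0]]}}

```text
time: 15.02
tool_pos: [476.1, 123.4, 109.2]
eef_rot: [3.126, -0.311, -0.005]
contact_force: [-5.5, 1.5, -6.3]
opening: 0.142
grip_force: 110.6
```

{"op": "arm_command", "data": {"deltas": [[[0.002,0,0],0],[[0.002,0,0],0],[[0.001,0,0],0],[[0,0,0],0],[[0,0,0],0],[[0,0,0],0]]}}

```text
time: 15.52
tool_pos: [478.6, 122.7, 108.7]
eef_rot: [3.125, -0.31, -0.011]
contact_force: [-10.7, 2.6, -3.5]
opening: 0.145
grip_force: 110.9
```

```bash
python3 - <<'E'
from h import *
go(0,0,0); p,d=capture("scene"); q=cv2.resize(p[120:280,180:380],None,fx=3.7,fy=3.7,interpolation=2); cv2.imwrite("pics/scene4c.png",q)
E
```

```text
t 15.52 pos [478.6 122.7 108.7] yaw -11.34 shift [-444.3  214.2  112.2] turn None F [-10.7   2.6  -3.5] j [0.2  0.04 2.1  0.   1.01 1.97] open 0.1451527264777291
```

View pics/scene4c.png

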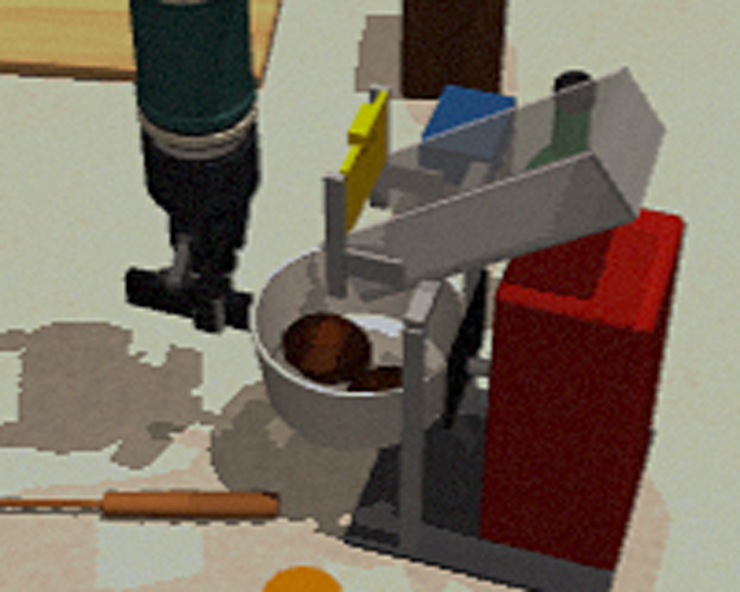

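The gate is up, the chute is empty, and the discs lie in the pan around (325, 345) and (375, 380). I'll hold briefly, then back straight out.

{"op": "arm_command", "data": {"deltas": [[[0,0,0],0],[[0,0,0],0],[[0,0,0],0],[[0,0,0],0],[[0,0,0],0],[[0,0,0],0],[[-0.002,0,0],0],[[-0.004,0,0],0],[[-0.006,0,0],0],[[-0.008,0,0],0],[[-0.008,0,0],0],[[-0.008,0,0],0]]}}

```text
time: 16.57
tool_pos: [447.3, 129.8, 111.0]
eef_rot: [-3.126, 0.31, -0.005]
contact_force: [0.9, -0.1, -2.8]
opening: 0.145
grip_force: 110.8
```

{"op": "arm_command", "data": {"deltas": [[[-0.008,0,0],0],[[-0.008,0,0],0],[[-0.006,0,0],0],[[-0.004,0,0],0],[[-0.002,0,0],0],[[0,0,0],0],[[0,0,0],0]]}}

```text
time: 17.15
tool_pos: [419.6, 135.2, 110.5]
eef_rot: [-3.126, 0.31, -0.001]
contact_force: [0.0, 0.0, -3.7]
opening: 0.143
grip_force: 110.9
```

```bash
python3 - <<'E'
from h import *
np.set_printoptions(precision=1,suppress=True)
yaw=-27; c,s=np.cos(np.radians(yaw)),np.sin(np.radians(yaw))
go(503.3-105*c,-252.2-105*s,115,yaw)
p,d=capture("top"); cv2.imwrite("pics/t5.png",p); A=cloud("top",d)
q=A[(A[:,0]>410)&(A[:,0]<620)&(A[:,1]>20)&(A[:,1]<220)&(A[:,2]>136)&(A[:,2]<160)]; k=circ(q,73); print("rim",len(q),k)
r=q[abs(np.hypot(*(q[:,:2]-k).T)-73)<8]; X=np.c_[r[:,:2]-k,np.ones(len(r))]; print("plane",np.linalg.lstsq(X,r[:,2],rcond=None)[0]*[1000,1000,1])
T=observe()["tool_pos"]; print(k-np.array(T)[:2],np.hypot(*(k-np.array(T)[:2])))
for x in ("disc0","gate"): print(x,[(round(b["p"],2),np.round(b["bbox"])) for b in boxes_of("top",x)])
cv2.imwrite("pics/t5c.png",cv2.resize(p[130:330,130:400],None,fx=2.9,fy=2.9,interpolation=2))
E
```

```text
t 17.15 pos [419.6 135.2 110.5] yaw -11.32 shift [ 57.1 335.   -4.6] turn 15.68 F [ 0.   0.  -3.7] j [ 0.3 -0.1  2.2 -0.   1.   2. ] open 0.14312623748054293
rim 341 [522.3 114.7]
plane [-11.8 -10.1 146. ]
[102.6 -20.5] 104.60728744920415
disc0 [(0.96, array([252., 239.,  24.,  23.])), (0.56, array([228., 251.,  12.,   7.])), (0.42, array([239., 255.,  20.,  19.]))]
gate [(0.55, array([240., 215.,  38.,  15.])), (0.31, array([238., 255.,  23.,  16.]))]
```

View pics/t5c.png

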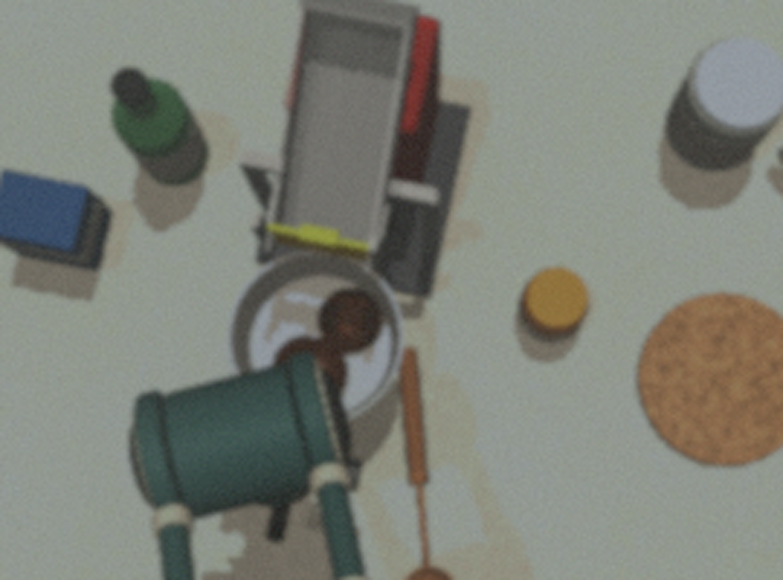

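{"op": "arm_command", "data": {"deltas": [[[-0.005,0,0],0],[[-0.01,0,0],0],[[-0.01,0,0],0],[[-0.007,0,0],0],[[-0.003,0.004,-0.005],0],[[0,0.008,-0.01],0],[[0,0.012,-0.012],0],[[0,0.015,-0.012],0],[[0,0.015,-0.01],0],[[0,0.015,-0.006],0],[[0,0.015,0],0],[[0,0.015,0],0]]}}

```text
time: 18.3
tool_pos: [366.2, 43.7, 167.3]
eef_rot: [3.126, -0.31, 0.006]
contact_force: [0.6, 0.5, -4.4]
opening: 0.149
grip_force: 110.9
```

{"op": "arm_command", "data": {"deltas": [[[0.004,0.015,0],1],[[0.006,0.018,0],1.5],[[0.006,0.018,0],1.5],[[0.006,0.018,0],1.5],[[0.006,0.018,0],1.5],[[0.006,0.018,0],1.5],[[0.006,0.018,0],1.5],[[0.006,0.018,0],1.5],[[0.006,0.018,0],1.5],[[0.004,0.012,0],1.5],[[0.002,0.006,0],1],[[0,0,0],0]]}}

```text
time: 19.3
tool_pos: [366.5, -142.5, 166.3]
eef_rot: [3.054, -0.733, 0.002]
contact_force: [-0.2, 0.6, -3.7]
opening: 0.144
grip_force: 111.0
```

```bash
python3 - <<'E'
from h import *
np.set_printoptions(precision=1,suppress=True)
from scipy.spatial.transform import Rotation
yaw=-27; c,s=np.cos(np.radians(yaw)),np.sin(np.radians(yaw))
go(503.3-104.6*c,-252.2-104.6*s,115,yaw)
T=np.array(observe()["tool_pos"])
for n in("scene","top"):
    p,d=capture(n); A=cloud(n,d)
    q=A[(A[:,0]>400)&(A[:,0]<620)&(A[:,1]>-370)&(A[:,1]<-100)&(A[:,2]>T[2]+22)&(A[:,2]<T[2]+48)]
    if len(q)>30:
        k=circ(q,73.5); print(n,"rim",len(q),k,k-T[:2])
    r=boxes_of(n,"disc0"); print([(round(b["p"],2),np.round(b["bbox"])) for b in r])
    # trivet, cork colour of the first (unblocked) top picture
p=cv2.imread("pics/t5.png"); H=cv2.cvtColor(cv2.GaussianBlur(p,(3,3),0),cv2.COLOR_BGR2HSV)
m=((H[...,0]<22)&(H[...,1]>80)); m[:, :345]=0; m[:225]=0; m[:,420:]=0; m[300:]=0
print("trivet",circ(contour_on("top",m,12)))
E
```

```text
t 19.30 pos [ 366.5 -142.5  166.3] yaw -26.99 shift [67.  35.7 51.4] turn 0.01 F [-0.2  0.6 -3.7] j [-0.4 -0.2  2.2 -0.   1.1  1.6] open 0.14375616071188532
scene rim 750 [ 462.6 -194.1] [ 96.  -51.7]
[(0.87, array([193., 292.,  28.,  25.])), (0.61, array([205., 306.,  23.,  14.])), (0.49, array([205., 290.,  12.,  20.]))]
top rim 417 [ 459.2 -187. ] [ 92.6 -44.5]
[(0.81, array([378., 266.,  24.,  25.])), (0.66, array([363., 277.,  20.,  15.])), (0.6, array([354., 274.,  19.,  15.]))]
trivet [ 501.9 -253.7   76.5]
```

{"op": "arm_command", "data": {"deltas": [[[0.004,0.002,0],0],[[0.01,0.005,0],0],[[0.013,0.007,0],0],[[0.013,0.007,0.004],0],[[0.012,0.007,0.008],0],[[0.01,0.005,0.014],0],[[0.004,0.003,0.018],0],[[0,0,0.018],0],[[0,0,0.018],0],[[0,0,0.014],0],[[0,0,0.008],0],[[0,0,0.004],0]]}}

```text
time: 20.5
tool_pos: [408.8, -202.6, 57.8]
eef_rot: [-3.055, 0.728, 0.004]
contact_force: [-0.7, 0.4, -4.2]
opening: 0.146
grip_force: 111.0
```

{"op": "arm_command", "data": {"deltas": [[[0,0,0],0],[[0,0,0],0]]}}

```text
time: 20.67
tool_pos: [409.9, -203.2, 59.8]
eef_rot: [3.056, -0.729, 0.001]
contact_force: [0.1, -0.2, -3.3]
opening: 0.143
grip_force: 111.0
```

```bash
python3 - <<'E'
from h import *
np.set_printoptions(precision=1,suppress=True)
go(409.3,-205.3,39,-27)
T=np.array(observe()["tool_pos"])
for n in("scene","top"):
    p,d=capture(n); A=cloud(n,d); cv2.imwrite(f"pics/{n}6.png",p)
    q=A[(A[:,0]>400)&(A[:,0]<610)&(A[:,1]>-370)&(A[:,1]<-140)&(A[:,2]>T[2]+26)&(A[:,2]<T[2]+48)]
    k=circ(q,73.5); print(n,"rim",len(q),k,k-T[:2])
    r=regions_of(n,"trivet")
    if r: C=contour_on(n,r[0]["region"],12); print("trivet",C.min(0),C.max(0))
E
```

```text
t 20.67 pos [ 409.9 -203.2   59.8] yaw -26.82 shift [ 0.4  2.2 20.8] turn 0.18 F [ 0.1 -0.2 -3.3] j [-0.5  0.   2.2 -0.   0.9  1.5] open 0.1426487431854612
scene rim 815 [ 505.4 -253.8] [ 95.5 -50.6]
trivet [ 428.2 -339.7   12. ] [ 583.5 -223.9   12. ]
top rim 316 [ 503.2 -249.7] [ 93.3 -46.5]
trivet [ 454.6 -200.8   12. ] [ 559.1 -172.3   12. ]
```

{"op": "arm_command", "data": {"deltas": [[[0.0005,0.0015,0.004],0],[[0,0.002,0.005],0],[[0,0,0.004],0],[[0,0,0.002],0],[[0,0,0.001],0],[[0,0,0],0],[[0,0,0],0]]}}

```text
time: 21.45
tool_pos: [408.0, -206.1, 43.1]
eef_rot: [-3.056, 0.729, 0.0]
contact_force: [-0.2, -0.5, -4.5]
opening: 0.141
grip_force: 111.0
```

{"op": "arm_command", "data": {"deltas": [[[0,0,0.001],0],[[0,0,0.001],0],[[0,0,0],0],[[0,0,0],0]]}}

```text
time: 21.78
tool_pos: [408.1, -206.2, 41.3]
eef_rot: [3.056, -0.729, -0.0]
contact_force: [-0.1, -0.6, -5.2]
opening: 0.136
grip_force: 111.0
```

{"op": "arm_command", "data": {"deltas": [[[0,0,0.001],0],[[0,0,0.001],0],[[0,0,0],0],[[0,0,0],0]]}}

```text
time: 22.12
tool_pos: [408.4, -206.4, 39.6]
eef_rot: [3.056, -0.729, 0.001]
contact_force: [-1.2, 0.4, -0.7]
opening: 0.14
grip_force: 111.7
```

{"op": "arm_command", "data": {"deltas": [[[0,0,0.0005],0],[[0,0,0],0],[[0,0,0],0]]}}

```text
time: 22.37
tool_pos: [408.4, -206.4, 39.4]
eef_rot: [3.056, -0.729, 0.001]
contact_force: [-3.6, 2.3, 5.3]
opening: 0.14
grip_force: 112.2
```

{"op": "arm_command", "data": {"deltas": [[[0,0,0],0],[[0,0,0],0],[[0,0,0],0],[[0,0,0],0],[[0,0,0],0],[[0,0,0],0]], "hand": 0.05, "grip_force": 40}}

```text
time: 22.87
tool_pos: [408.2, -206.2, 38.7]
eef_rot: [3.056, -0.729, 0.0]
contact_force: [-0.4, 0.9, -0.7]
opening: 0.586
grip_force: 0.0
```

{"op": "arm_command", "data": {"deltas": [[[0,0,-0.004],0],[[0,0,-0.01],0],[[0,0,-0.02],0],[[0,0,-0.03],0],[[0,0,-0.03],0],[[0,0,-0.03],0],[[0,0,-0.03],0],[[0,0.02,0],0],[[0,0.03,0],0],[[0,0.03,0],0],[[0,0.03,0],0],[[0,0.03,0],0]]}}

```text
time: 23.87
tool_pos: [344.4, -332.3, 194.2]
eef_rot: [3.055, -0.728, 0.003]
contact_force: [0.3, 0.8, -0.2]
opening: 0.585
grip_force: 0.0
```

```bash
python3 - <<'E'
from h import *
np.set_printoptions(precision=1,suppress=True)
go(0,0,0)
for n in("scene","top"):
    p,d=capture(n); A=cloud(n,d); cv2.imwrite(f"pics/{n}7.png",p)
    q=A[(A[:,0]>400)&(A[:,0]<610)&(A[:,1]>-370)&(A[:,1]<-140)&(A[:,2]>66)&(A[:,2]<90)]
    k=circ(q,73.5); print(n,"rim",len(q),k)
    r=q[abs(np.hypot(*(q[:,:2]-k).T)-73)<8]; X=np.c_[r[:,:2]-k,np.ones(len(r))]; print("plane",np.linalg.lstsq(X,r[:,2],rcond=None)[0]*[1000,1000,1])
    for w in("trivet","pan"):
        g=regions_of(n,w)
        if g: C=contour_on(n,g[0]["region"],12); print(w,C.min(0),C.max(0))
    print([(round(b["p"],2),np.round(b["bbox"])) for b in boxes_of(n,"disc0")])
a=cv2.resize(cv2.imread("pics/top7.png")[140:340,140:440],(750,500),interpolation=2); cv2.imwrite("pics/top7c.png",a)
E
```

```text
t 23.87 pos [ 344.4 -332.3  194.2] yaw -26.80 shift [-457.5 -141.4  193.3] turn None F [ 0.3  0.8 -0.2] j [-0.8 -0.1  2.   0.   1.2  1.2] open 0.5852242961260139
scene rim 726 [ 504.7 -257.2]
plane [ 2.6 -9.8 73.2]
trivet [ 429.8 -339.7   12. ] [ 584.1 -231.    12. ]
pan [ 334.4 -321.7   12. ] [ 572.4 -142.8   12. ]
[(0.78, array([212., 348.,  28.,  30.])), (0.77, array([225., 366.,  28.,  15.]))]
top rim 495 [ 501.5 -251.9]
plane [-1.5 16.  75.7]
trivet [ 436.1 -218.6   12. ] [ 556.4 -174.6   12. ]
pan [ 350.3 -346.3   12. ] [ 586.3 -178.9   12. ]
[(0.95, array([380., 269.,  23.,  22.])), (0.84, array([393., 255.,  26.,  24.])), (0.66, array([371., 269.,  15.,  22.]))]
```

View pics/top7c.png

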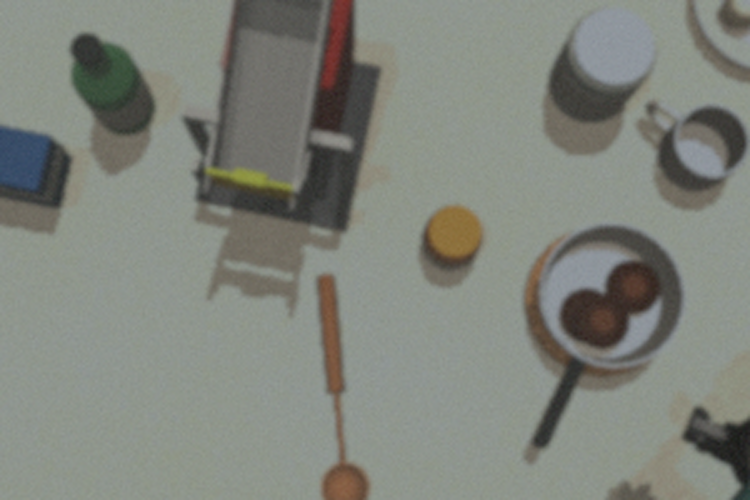

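The pan stands on the trivet with the discs showing in it at (632, 285) and, two overlapping, at (595, 318). The jar is upright at (453, 235) and the gripper is clear. The bystanders have not moved.

```bash
python3 -c "
from workcell import *
print(finish_job())"
```

```text
the job is handed in; nothing more can be done
None
```

I handed the job in at about 24 s of robot time: the jar stands upright on the counter, the pan with all three discs sits level on the middle of the trivet to within a few mm, and nothing else was moved.

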